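Slide the loaded test tray home

ROBOT

A 7-joint arm with a two-finger parallel gripper is mounted at the origin on a cart in front of the work surface, level with it; the furniture and walls round the work are solid. World frame = base frame: x ahead of the robot, y to its left, z up, the work surface at z = 0. Lengths are in m, angles in rad, forces in N, time in s.
With the tool pointing down it reaches from about 0.35 to 0.9 m from the base axis. Payload 19.9 kg.
Tool frame: the origin (TCP) lies at the very end of the fingers, on their centre line; the grasp point (between the pads) lies 19 mm behind it; z points along the fingers, y is the line along which they close (so a half turn about z gives the same grasp; the last joint's range is limited). The gripper opens to 85 mm and grips with 20 to 120 N. Pads are 22 mm wide; open, the fingers measure 114 mm over their backs; the gripper's body (76 mm by 85 mm) begins 54 mm behind the grasp point. The pads swing forward as they close: fully open they stand 13 mm farther back than shut.
Start: joints at [-1.19, 0.417, -0.01, 1.614, 0.005, 1.111, -0.053], TCP at [0.256, 0.57, 0.231] pointing down, gripper open.
Joint ranges: [-2.81, 2.81], [-0.39, 2.02], [-1.27, 1.25], [0.06, 2.57], [-1.19, 4.33], [0.19, 2], [-2.82, 2.82]. Speed limits (rad/s): [1.89, 1.89, 2.39, 2.39, 3.01, 3.01, 3.01].

INTERFACE

Orientations are given as a rotation vector (axis times angle).
In Python, from bench import bot, optics, finder gives the robot as it stands.
- The arm moves only by the shell command python3 -m jog 'ROWS' [FORCE]. ROWS is JSON, a list of rows, each an object with "translation": the shift along the tool's x, y, z in cm, a list of three; "turn": the turn, a rotation vector about the tool's x, y, z in rad, a list of three; "fingers": the opening, from 0 (shut) to 1 (fully open). A call has 1 to 8 rows; each row shifts and turns the commanded pose from where the row before left it, along the tool's axes as they then stand; what a row does not reach is not made up. A row lasts 1/8 s, in which the tool goes at most 62.5 mm and 10.7 degrees, less where a joint would pass 70% of its speed; a pose out of reach is approached as far as the arm can. A call is refused whole if a number of a shift passes 6.25 or a number of a turn 0.188, either way. A call with a gripper value outside its range is refused whole. The fingers move at their own pace and stop on an object; FORCE is the grip in N (left out, the last holds). Time passes only in rows, so rows that do not move let the fingers close. It gives the time, the measured TCP pose, the force, the opening and the grip force at its end, in the units of the state.
- bot.get_state(): the state, without advancing time (a new reading comes with each control period).
- optics.snapshot(name): name is "scene" or "top" or "wrist"; returns the picture (420x560x3 uint8, red, green, blue); there is no depth.
- optics.camera_info(name): a dict with "mtx" (3x3 intrinsics, pixels), "extrinsics" (4x4, takes a point from camera to world coordinates). Camera axes: x right, y down, z forward; pixel columns grow to the right and rows downward; lengths in m; the calibration is good to about 2 mm. The wrist camera is an equidistant fisheye: a pixel r from the principal point sees the ray r / f radians off the axis. A picture is of the moment at which its call begins: read the wrist's pose just before it. camera_info takes no time and is no camera call; for the wrist camera it gives the pose at the moment of the call.
- bot.hand_in(): hands the job in; it is judged then, once.
Trained networks look in the newest picture that a camera, given by its name, has taken for a name from the list of things; names that differ only in an ending like _2 or _b are one class to them, and where a whole thing is asked for, a point or a joint stands for the part that bears it (a point fixed in the world has none). Each returns a list of dicts, best first, with "p" (0 to 1); they miss things now and then, are a little off and sometimes report something else, mostly with a low value. They report only what shows in the picture. A call takes as long as a camera call. They do not tell look-alikes from the thing itself.
- finder.find_in(camera, query): "uv" ([column, row] in pixels, amid what is visible of it).
- finder.trace(camera, query): "mask" (420x560 bool, what is visible of it) and "uv" ([column, row] in pixels, amid what is visible of it).
- finder.place_of(camera, query): "uv" ([column, row] in pixels: a listed point, or the origin of a listed thing).
The state is a dict: "t": time; "qpos": joint angles; "joint_vel": joint speeds; "joint_torque": joint torques, N m; "tool_pos": TCP position; "eef_rot": TCP orientation; "force": force on the tool from outside, world axes, zero at the start; "wrist_torque": the same for the moment, N m; "finger_gap": finger opening in m; "grip_force": force on a finger pad.
Only numpy, scipy, OpenCV 4.12 (cv2) and the standard library are available. Lean on these libraries where they do the work, as an engineer would, in place of code of your own. Each camera call takes 0.05 s, during which the arm holds its last target. There are 200 camera calls.

TASK

Two identical test trays stand in their guides on the bench. Push the tray that carries the small black power supply along its guide until it is fully home against the stop block at the far end, and let go of it. The tray is wide and short and jams in the guide when it is pushed off-centre, so push on the middle of its rear wall, straight along the guide; keep the power supply in it, and leave the other tray where it is.

Things in the scene. Friction and masses are not known exactly. Their poses are not given: they have to be found in the camera images.
- tray_a: Tray to push: grey, holds the black supply. Runner plate 56 (x) x 130 (y) x 10 mm; on it an open nest 56 x 112, walls 4 thick, top 28 over the underside. Origin: centre of underside, 8 mm above the bench; x = push direction. Rear wall at x = -28, middle y = 0. Slides with a few N if pushed within 15 mm of the middle, jams well off it; cannot be lifted out. Starts 130 to 160 mm short of the stop.
- guide_a: Fixed aluminium guide of that tray: base 240 (x) x 161 (y) x 8 mm; side rails 26 mm high, 121 apart at their lips, 133 below (for the 130 runner). Near end open; far end a black stop block 16 thick, 38 high. Origin: centre of the underside, on the bench; x along the centre line to the stop, whose face is at x = +104 mm: the tray is home with its origin at x = +76 mm.
- power_brick: Small black switching power supply, a plain block 42 x 74 x 30 mm, 0.1 to 0.2 kg, lying in the nest of tray_a, its 74 mm length across the tray; top 48 mm above the bench. Origin: centre of its underside, 18 mm above the bench.
- tray_b: The other tray (same shape, size, origin and axes as tray_a) in a guide like the first, with only a small pale finned heatsink (26 x 32 x 14 mm) in it. The two guides stand side by side, either one on the left. Leave it alone.
Not all that is in view belongs to the job. Of the things like the power_brick, leave any that is purple or yellow; of the rest the larger one is meant.

How it is judged:
By the outcome, as a careful person would: the job done as asked, in the order asked, and still so for the second after the job is handed in, with the robot touching nothing.
It also fails if it takes over 38 s, if anything falls off the work surface, if the arm or the gripper's body presses on something with over 40 N, if the wrist force passes 120 N, or if a joint passes its speed limit or range.

## Working session

There is one attempt and no reset: what is moved stays moved. The work goes in short steps, Python scripts to look and compute and a shell command to move; the robot and the scene stay as the last step left them, time stands still between calls to the robot, and variables do not carry over. Pictures are saved under pics/ and viewed, at most 10 in all, crops included, and the job is handed in when it is done.

```bash
mkdir -p pics; cat > h.py <<'E'
import numpy as np, cv2
from bench import bot, optics, finder
from scipy.spatial.transform import Rotation as R
def ray(cam,uv,ci=None):
    ci=ci or optics.camera_info(cam); K=np.array(ci["mtx"]);T=np.array(ci["extrinsics"])
    x=(uv[0]-K[0,2])/K[0,0];y=(uv[1]-K[1,2])/K[1,1]
    if cam=="wrist":
        r=np.hypot(x,y)+1e-12; d=np.array([x/r*np.sin(r),y/r*np.sin(r),np.cos(r)])
    else: d=np.array([x,y,1.])
    d=T[:3,:3]@d; return T[:3,3],d/np.linalg.norm(d)
def onz(cam,uv,z):
    o,d=ray(cam,uv); return o+d*(z-o[2])/d[2]
def tri(rs):
    A=sum(np.eye(3)-np.outer(d,d) for o,d in rs); b=sum((np.eye(3)-np.outer(d,d))@o for o,d in rs)
    return np.linalg.solve(A,b)
E
python3 - <<'E'
from h import *
s=bot.get_state();print(s["t"],s["tool_pos"],s["eef_rot"])
ims=[]
for c in("scene","top"):
    im=optics.snapshot(c);cv2.imwrite(f"pics/{c}0.png",im[:,:,::-1])
    for q in("tray_a","power_brick","guide_a"):
        for f in(finder.place_of,finder.trace):
            for d in f(c,q)[:4]:
                p=np.array(d["uv"]); z={"tray_a":.008,"power_brick":.018,"guide_a":0}[q]
                print(c,q,f.__name__,round(d["p"],2),p.round(1),onz(c,p,z).round(4), d["mask"].sum() if "mask" in d else "")
E
```

```text
0.0 [0.25574429 0.56987223 0.23064118] [-6.57642761e-01 -3.07180223e+00  2.01196048e-03]
scene tray_a call 0.97 [371.  196.8] [ 0.4912 -0.1507  0.008 ] 
scene tray_a call 0.67 [290.5 223.9] [0.4765 0.1662 0.008 ] 
scene tray_a call 0.62 [294.7 223.4] [0.4727 0.1539 0.008 ] 435
scene tray_a call 0.6 [374.9 191.9] [ 0.5119 -0.1845  0.008 ] 434
scene power_brick call 0.73 [328.7 209.4] [0.4773 0.0284 0.018 ] 
scene power_brick call 0.63 [155.2 280.7] [0.3988 0.6004 0.018 ] 
scene power_brick call 0.58 [288.  217.1] [0.4996 0.1609 0.018 ] 
scene power_brick call 0.55 [222.4 216.8] [0.5988 0.3298 0.018 ] 
scene power_brick call 0.87 [223.7 213.3] [0.616  0.3177 0.018 ] 322
scene power_brick call 0.77 [284.5 211.2] [0.5354 0.1517 0.018 ] 273
scene power_brick call 0.68 [156.5 276.2] [0.4146 0.592  0.018 ] 219
scene guide_a call 0.76 [279.8 210.7] [0.5724 0.1464 0.    ] 
scene guide_a call 0.56 [272.6 204.4] [0.6192 0.1457 0.    ] 2095
top tray_a call 0.96 [285.8 216.7] [0.4879 0.1551 0.008 ] 
top tray_a call 0.87 [389.8 214.7] [ 0.4919 -0.1495  0.008 ] 
top tray_a call 0.69 [283.2 190.3] [0.5655 0.162  0.008 ] 
top tray_a call 0.92 [395.  211.7] [ 0.5006 -0.1652  0.008 ] 742
top tray_a call 0.65 [282.3 208.6] [0.5116 0.1651 0.008 ] 404
top power_brick call 0.88 [233.5 169. ] [0.6274 0.3066 0.018 ] 
top power_brick call 0.75 [286.7 215.1] [0.4916 0.1528 0.018 ] 
top power_brick call 0.75 [134.6 238.9] [0.4264 0.5853 0.018 ] 
top power_brick call 0.73 [333.8 215.4] [0.4899 0.0166 0.018 ] 
top power_brick call 0.84 [288.2 214.7] [0.4927 0.1485 0.018 ] 375
top power_brick call 0.78 [133.5 239.1] [0.4259 0.5884 0.018 ] 246
top power_brick call 0.68 [235.4 168.7] [0.6282 0.3011 0.018 ] 393
top power_brick call 0.59 [336.  215.3] [0.4902 0.0102 0.018 ] 229
top guide_a call 0.71 [282.3 191.2] [0.564  0.1644 0.    ] 
top guide_a call 0.73 [284.3 188.3] [0.5727 0.1585 0.    ] 3878
```

View pics/scene0.png

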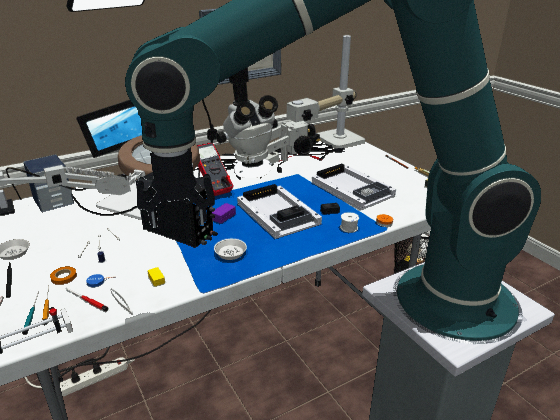

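View pics/top0.png

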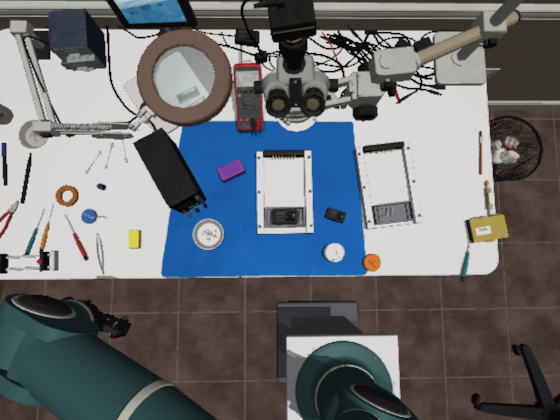

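The scene view shows two white guides. The left one (top view, columns 257–312, rows 150–234) carries the black supply at (286,216). The right one (388,185) holds the heatsink. The decoys are the purple and yellow blocks and a smaller black one at (336,215). tray_a is therefore at about (0.488, 0.155), and the push goes toward +x. I'll move above the near end and look with the wrist camera.

```bash
python3 -m jog '[{"translation":[-3.8,-4,-0.3],"turn":[0,0,0],"fingers":0},{"translation":[-3.8,-4,-0.3],"turn":[0,0,0],"fingers":0},{"translation":[-3.8,-4,-0.3],"turn":[0,0,0],"fingers":0},{"translation":[-3.8,-4,-0.3],"turn":[0,0,0],"fingers":0},{"translation":[-3.8,-4,-0.3],"turn":[0,0,0],"fingers":0},{"translation":[-3.8,-4,-0.3],"turn":[0,0,0],"fingers":0},{"translation":[-3.8,-4,-0.3],"turn":[0,0,0],"fingers":0},{"translation":[-3.8,-4,-0.3],"turn":[0,0,0],"fingers":0}]' | tail -c 600
python3 -m jog '[{"translation":[0,0,0],"turn":[0,0,-0.14],"fingers":0},{"translation":[0,0,0],"turn":[0,0,-0.14],"fingers":0},{"translation":[0,0,0],"turn":[0,0,-0.14],"fingers":0},{"translation":[0,0,0],"turn":[0,0,0],"fingers":0}]' | tail -c 600
python3 - <<'E'
from h import *
s=bot.get_state();print(s["t"],s["tool_pos"],R.from_rotvec(s["eef_rot"]).as_matrix().round(3),s["force"])
for c in("wrist","top"):
    im=optics.snapshot(c)
    if c=="wrist": cv2.imwrite("pics/w1.png",im[:,:,::-1])
    else: cv2.imwrite("pics/t1.png",cv2.resize(im[130:260,230:430,::-1],None,fx=4,fy=4,interpolation=cv2.INTER_CUBIC))
    for q in("tray_a","power_brick","guide_a"):
        for d in finder.place_of(c,q)[:3]:
            p=np.array(d["uv"]); z={"tray_a":.008,"power_brick":.018,"guide_a":0}[q]
            print(c,q,round(d["p"],2),p.round(1),onz(c,p,z).round(4))
E
```

```text
t: 1.7
tool_pos: [0.4026, 0.1521, 0.2557]
eef_rot: [0.657, 3.072, 0.001]
force: [0.5, -0.3, -0.3]
finger_gap: -0.0
grip_force: 0.0
t: 2.2
tool_pos: [0.4023, 0.1538, 0.2554]
eef_rot: [0.004, 3.141, 0.0]
force: [0.4, -0.2, 0.3]
finger_gap: 0.0001
grip_force: 0.0
2.2 [0.40225633 0.15376808 0.25542779] [[-1.     0.003  0.   ]
 [ 0.003  1.     0.   ]
 [-0.     0.    -1.   ]] [ 0.41514302 -0.17299178  0.27604955]
wrist tray_a 0.72 [283.7 239.7] [0.4859 0.1602 0.008 ]
wrist tray_a 0.69 [ 79.4 239.8] [ 0.4909 -0.1427  0.008 ]
wrist power_brick 0.84 [173.1 239.6] [0.4825 0.016  0.018 ]
wrist power_brick 0.76 [282.7 242.6] [0.4857 0.1588 0.018 ]
wrist power_brick 0.6 [383.2 316. ] [0.6064 0.307  0.018 ]
top tray_a 0.84 [391.5 211.5] [ 0.5013 -0.1549  0.008 ]
top tray_a 0.71 [284.1 218.3] [0.4832 0.1601 0.008 ]
top power_brick 0.94 [234.3 169.2] [0.6268 0.3043 0.018 ]
top power_brick 0.7 [335.4 213.8] [0.4945 0.0118 0.018 ]
top power_brick 0.54 [134.2 237.5] [0.4304 0.5866 0.018 ]
top guide_a 0.96 [280.9 192.3] [0.5608 0.1686 0.    ]
```

View pics/w1.png

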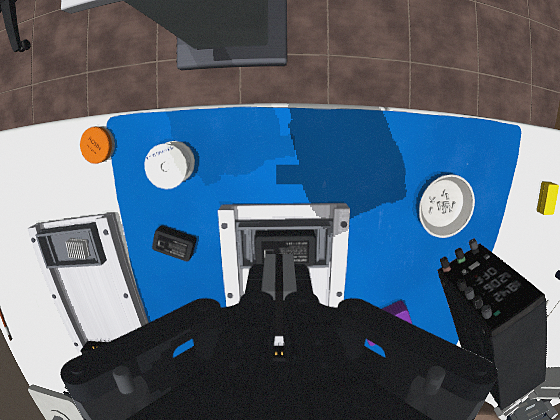

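View pics/t1.png

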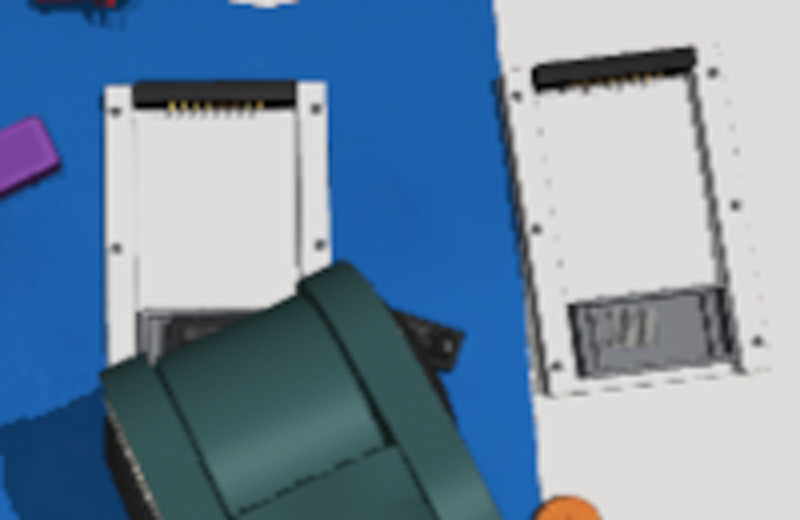

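```bash
python3 - <<'E'
from h import *
P={"wrist":[(220,205),(349,205),(221,305),(345,305),(246,211),(329,211),(247,237),(327,237)],"top":[(256.3,151.5),(311.7,151),(257,234),(312.5,234),(263.3,151),(304,151),(263.5,157),(303.8,157)]}
for c in P:
  for p in P[c]: print(c,p,*[onz(c,p,z).round(4)[:2] for z in(0,.026,.036)])
im=optics.snapshot("wrist")
cv2.imwrite("pics/w2.png",cv2.resize(im[190:315,200:370,::-1],None,fx=4.7,fy=4.7,interpolation=cv2.INTER_CUBIC))
E
```

```text
wrist (220, 205) [0.4413 0.0786] [0.4338 0.0836] [0.4309 0.0855]
wrist (349, 205) [0.4416 0.2448] [0.434  0.2388] [0.4311 0.2366]
wrist (221, 305) [0.5936 0.0693] [0.5761 0.0748] [0.5694 0.0769]
wrist (345, 305) [0.5946 0.2514] [0.577 0.245] [0.5702 0.2425]
wrist (246, 211) [0.4494 0.1121] [0.4414 0.1148] [0.4383 0.1159]
wrist (329, 211) [0.4496 0.2188] [0.4416 0.2146] [0.4385 0.2129]
wrist (247, 237) [0.4853 0.1122] [0.4749 0.1149] [0.4709 0.116 ]
wrist (327, 237) [0.4857 0.2179] [0.4752 0.2137] [0.4712 0.2121]
top (256.3, 151.5) [0.6839 0.2409] [0.6774 0.2399] [0.6749 0.2396]
top (311.7, 151) [0.6851 0.0755] [0.6785 0.0782] [0.676  0.0792]
top (257, 234) [0.4387 0.2391] [0.4375 0.2382] [0.437  0.2378]
top (312.5, 234) [0.4375 0.0774] [0.4363 0.08  ] [0.4359 0.081 ]
top (263.3, 151) [0.6853 0.22  ] [0.6788 0.2196] [0.6763 0.2194]
top (304, 151) [0.6851 0.0986] [0.6786 0.1007] [0.6761 0.1015]
top (263.5, 157) [0.6671 0.2195] [0.661 0.219] [0.6586 0.2188]
top (303.8, 157) [0.6668 0.0995] [0.6607 0.1016] [0.6583 0.1024]
```

View pics/w2.png

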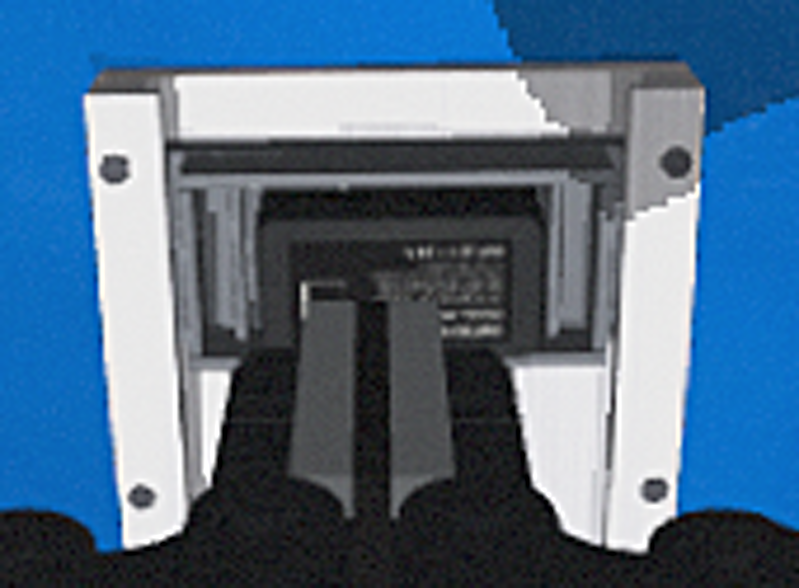

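The crop shows tray_a's rear wall as a dark stripe, with its base at about wrist row 220 and columns 238–332. That puts the wall at x≈0.460 and the centre line at y≈0.160. The guide's near end is at x≈0.438 and its far end at 0.678, with a yaw of about 0. Home for the rear wall is then x≈0.606. Next I descend behind the rear wall.

```bash
python3 -m jog '[{"translation":[-0.4,0.2,4.7],"turn":[0,0,0],"fingers":0},{"translation":[-0.4,0.2,4.7],"turn":[0,0,0],"fingers":0},{"translation":[-0.4,0.2,4.7],"turn":[0,0,0],"fingers":0},{"translation":[-0.4,0,4.7],"turn":[0,0,0],"fingers":0},{"translation":[0,0,3],"turn":[0,0,0],"fingers":0},{"translation":[0,0,1.7],"turn":[0,0,0],"fingers":0},{"translation":[0,0,0],"turn":[0,0,0],"fingers":0}]'
python3 - <<'E'
from h import *
im=optics.snapshot("wrist"); cv2.imwrite("pics/w3.png",im[:,:,::-1])
E
```

```text
t: 3.52
tool_pos: [0.4177, 0.1594, 0.0194]
eef_rot: [-0.003, -3.14, 0.002]
force: [-0.3, 0.1, 0.8]
finger_gap: 0.0002
grip_force: 0.0
```

View pics/w3.png

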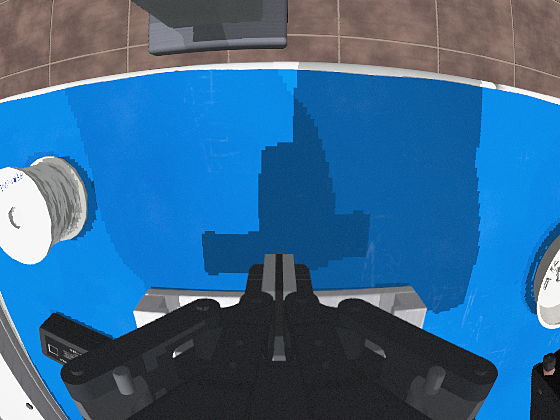

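The fingers (column 281) sit mid-way between the guide's rail corners (135 and 427), so they are centred. Now I push slowly.

```bash
python3 -m jog '[{"translation":[-1,0,0],"turn":[0,0,0],"fingers":0},{"translation":[-1,0,0],"turn":[0,0,0],"fingers":0},{"translation":[-0.7,0,0],"turn":[0,0,0],"fingers":0},{"translation":[-0.5,0,0],"turn":[0,0,0],"fingers":0},{"translation":[-0.5,0,0],"turn":[0,0,0],"fingers":0},{"translation":[-0.5,0,0],"turn":[0,0,0],"fingers":0},{"translation":[-0.5,0,0],"turn":[0,0,0],"fingers":0},{"translation":[-0.5,0,0],"turn":[0,0,0],"fingers":0}]'
```

```text
t: 4.58
tool_pos: [0.4706, 0.1596, 0.0203]
eef_rot: [0.003, 3.142, -0.0]
force: [-2.1, -0.3, -0.7]
finger_gap: -0.0001
grip_force: 0.9
```

Contact is light at about 2 N, so the tray is sliding. I'll carry on.

```bash
for i in 1; do python3 -m jog '[{"translation":[-0.8,0,0],"turn":[0,0,0],"fingers":0},{"translation":[-0.8,0,0],"turn":[0,0,0],"fingers":0},{"translation":[-0.8,0,0],"turn":[0,0,0],"fingers":0},{"translation":[-0.8,0,0],"turn":[0,0,0],"fingers":0},{"translation":[-0.8,0,0],"turn":[0,0,0],"fingers":0},{"translation":[-0.8,0,0],"turn":[0,0,0],"fingers":0},{"translation":[-0.8,0,0],"turn":[0,0,0],"fingers":0},{"translation":[-0.8,0,0],"turn":[0,0,0],"fingers":0}]'; done
python3 - <<'E'
from h import *
ims=[]
for c in("top","scene"):
    im=optics.snapshot(c); ims.append(cv2.resize(im[60:260,200:440] if c=="top" else im[100:300,140:380],(400,333)))
cv2.imwrite("pics/m1.png",np.hstack(ims)[:,:,::-1])
E
```

```text
t: 5.58
tool_pos: [0.5347, 0.1596, 0.0203]
eef_rot: [-0.003, -3.142, 0.0]
force: [-3.3, 0.8, 0.6]
finger_gap: -0.0002
grip_force: 1.4
```

View pics/m1.png

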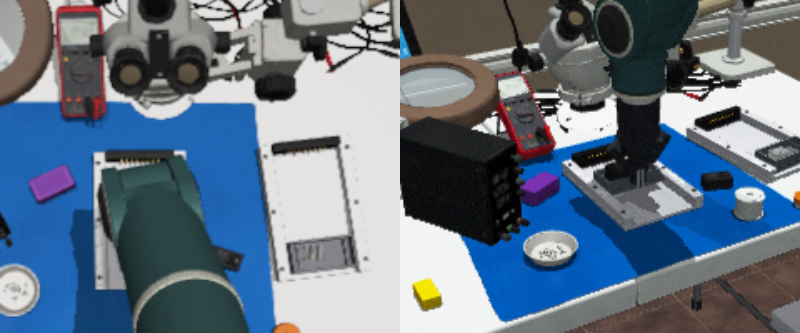

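```bash
python3 - <<'E'
from h import *
# right/left eyepieces: top (310,104),(279,104); scene (269,106),(249,117)
for a,b in(((310,104),(269,106)),((279,104),(249,117))):
    print(tri([ray("top",a),ray("scene",b)]).round(3))
# arm wrist front edge: top px -> z guesses
p=(200+120*.6,60+165*.6); print([onz("top",p,z).round(3) for z in(.2,.3,.4)])
E
python3 -m jog '[{"translation":[-0.7,0,0],"turn":[0,0,0],"fingers":0},{"translation":[-0.7,0,0],"turn":[0,0,0],"fingers":0},{"translation":[-0.7,0,0],"turn":[0,0,0],"fingers":0},{"translation":[-0.7,0,0],"turn":[0,0,0],"fingers":0}]'
```

```text
[0.721 0.104 0.289]
[0.729 0.173 0.263]
[array([0.615, 0.195, 0.2  ]), array([0.592, 0.195, 0.3  ]), array([0.569, 0.195, 0.4  ])]
t: 6.18
tool_pos: [0.5627, 0.1595, 0.0202]
eef_rot: [-0.003, -3.141, 0.0]
force: [-1.7, 2.3, -0.4]
finger_gap: 0.0001
grip_force: 1.0
```

The eyepieces are at x≈0.72, while the wrist's front will reach about 0.66, so there is clearance. Final approach:

```bash
python3 -m jog '[{"translation":[-0.6,0,0],"turn":[0,0,0],"fingers":0},{"translation":[-0.6,0,0],"turn":[0,0,0],"fingers":0},{"translation":[-0.6,0,0],"turn":[0,0,0],"fingers":0},{"translation":[-0.4,0,0],"turn":[0,0,0],"fingers":0},{"translation":[-0.3,0,0],"turn":[0,0,0],"fingers":0},{"translation":[-0.2,0,0],"turn":[0,0,0],"fingers":0},{"translation":[-0.2,0,0],"turn":[0,0,0],"fingers":0}]'
python3 -m jog '[{"translation":[-0.15,0,0],"turn":[0,0,0],"fingers":0},{"translation":[-0.15,0,0],"turn":[0,0,0],"fingers":0}]'
```

```text
t: 7.05
tool_pos: [0.5912, 0.1596, 0.0203]
eef_rot: [-0.003, -3.141, -0.0]
force: [-3.4, 2.2, -1.0]
finger_gap: -0.0
grip_force: 1.4
t: 7.3
tool_pos: [0.5942, 0.1595, 0.0203]
eef_rot: [-0.003, -3.141, 0.0]
force: [-3.5, 2.6, -0.8]
finger_gap: -0.0
grip_force: 1.6
```

```bash
python3 -m jog '[{"translation":[-0.15,0,0],"turn":[0,0,0],"fingers":0},{"translation":[-0.15,0,0],"turn":[0,0,0],"fingers":0}]'
python3 -m jog '[{"translation":[-0.15,0,0],"turn":[0,0,0],"fingers":0},{"translation":[0,0,0],"turn":[0,0,0],"fingers":0}]'
```

```text
t: 7.55
tool_pos: [0.5972, 0.1595, 0.0203]
eef_rot: [-0.003, -3.141, 0.0]
force: [-3.6, 2.6, 0.9]
finger_gap: -0.0001
grip_force: 1.8
t: 7.8
tool_pos: [0.598, 0.1595, 0.0202]
eef_rot: [-0.003, -3.14, 0.0]
force: [-9.4, 2.1, 5.0]
finger_gap: 0.0003
grip_force: 4.4
```

```bash
python3 -m jog '[{"translation":[-0.1,0,0],"turn":[0,0,0],"fingers":0},{"translation":[0,0,0],"turn":[0,0,0],"fingers":0}]'
python3 -m jog '[{"translation":[-0.1,0,0],"turn":[0,0,0],"fingers":0},{"translation":[0,0,0],"turn":[0,0,0],"fingers":0}]'
```

```text
t: 8.05
tool_pos: [0.5981, 0.1595, 0.0201]
eef_rot: [-0.002, -3.138, 0.001]
force: [-17.4, 2.0, 10.5]
finger_gap: -0.0002
grip_force: 8.1
t: 8.3
tool_pos: [0.5981, 0.1595, 0.02]
eef_rot: [-0.002, -3.136, 0.001]
force: [-23.6, 0.9, 15.6]
finger_gap: 0.0
grip_force: 11.6
```

A firm stop at x=0.598: force climbs with no motion, which fits the home estimate within about 3 mm. I'll back off slowly, rise and check.

```bash
python3 -m jog '[{"translation":[0.3,0,0],"turn":[0,0,0],"fingers":0},{"translation":[0.7,0,0],"turn":[0,0,0],"fingers":0},{"translation":[2,0,0],"turn":[0,0,0],"fingers":0},{"translation":[4,0,0],"turn":[0,0,0],"fingers":0},{"translation":[2,0,-4],"turn":[0,0,0],"fingers":0},{"translation":[2,0,-5],"turn":[0,0,0],"fingers":0},{"translation":[3,0,-5],"turn":[0,0,0],"fingers":0},{"translation":[3,0,-5],"turn":[0,0,0],"fingers":0}]'
python3 -m jog '[{"translation":[0,5,0],"turn":[0,0,0],"fingers":0},{"translation":[0,5,0],"turn":[0,0,0],"fingers":0},{"translation":[0,5,0],"turn":[0,0,0],"fingers":0},{"translation":[0,5,0],"turn":[0,0,0],"fingers":0},{"translation":[0,5,0],"turn":[0,0,0],"fingers":0},{"translation":[0,5,0],"turn":[0,0,0],"fingers":0},{"translation":[0,0,0],"turn":[0,0,0],"fingers":0}]'
python3 - <<'E'
from h import *
im=optics.snapshot("top"); cv2.imwrite("pics/t9.png",cv2.resize(im[130:260,230:430,::-1],None,fx=4,fy=4,interpolation=cv2.INTER_CUBIC))
for q,z in(("tray_a",.008),("power_brick",.018)):
    for d in finder.place_of("top",q)[:3]: print(q,round(d["p"],2),onz("top",d["uv"],z).round(4))
E
```

```text
t: 9.3
tool_pos: [0.4299, 0.1594, 0.2119]
eef_rot: [0.004, 3.141, 0.0]
force: [0.5, 0.6, 1.7]
finger_gap: 0.0001
grip_force: 0.0
t: 10.18
tool_pos: [0.43, 0.463, 0.2096]
eef_rot: [0.003, -3.141, -0.001]
force: [-0.6, -1.1, -0.7]
finger_gap: 0.0
grip_force: 0.0
tray_a 0.82 [ 0.4948 -0.1458  0.008 ]
tray_a 0.77 [0.6395 0.1584 0.008 ]
power_brick 0.79 [0.6312 0.3136 0.018 ]
power_brick 0.77 [0.6439 0.1604 0.018 ]
power_brick 0.46 [0.4888 0.0256 0.018 ]
```

View pics/t9.png

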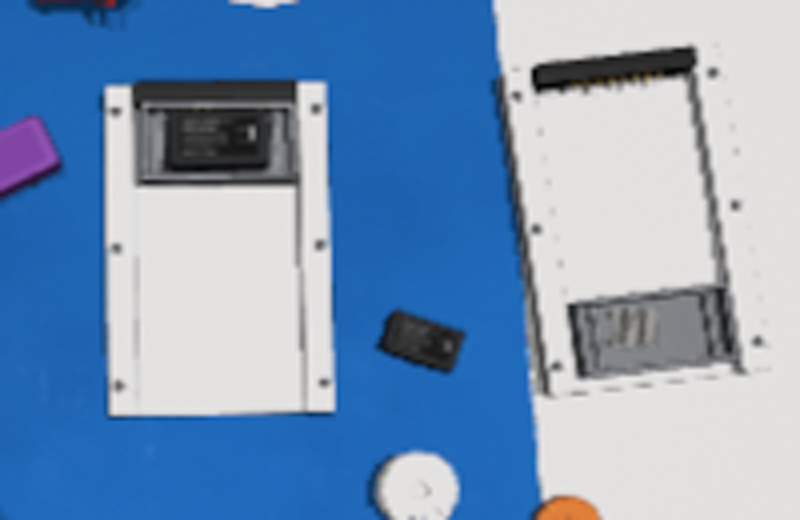

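The tray sits flush against the stop block (crop rows 105–185) with the supply in its nest. The other tray has not moved.

```bash
python3 -c "from bench import bot; print(bot.hand_in())"
```

```text
the job is handed in; nothing more can be done
None
```

The tray with the black power supply is fully home against its stop block, with the supply still in its nest, the other tray where it was, and the arm clear; the job was handed in at about 10 s.

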